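# Free a seized hinge pin and rack it

### The job

The pin is rusted fast in the hinge barrel: take it by its flat head and work it out by twisting it back and forth while pulling gently, without lifting the hinge off its fixture. Lay the freed pin down flat on the cork mat and let go, then take it again across its round shank and lower it into the rack until it rests in both V saddles, shank centred and head outside, before letting go. Leave the other things on the bench where they are.

Things in the scene. Friction and masses are not known exactly. Their poses are not given: they have to be found in the camera images.
- pin_head (a point): Centre of the pin's head, a flat tab 24 mm wide (pin x), 10 mm thick (pin y, grip across it) and 42 mm tall (pin z); 66 mm headwards of pin_shank. Pin axes: z from tip to head. At the start the pin stands upright in the barrel, tab resting on the barrel's top at some yaw, this point 21 mm above that top and 121 mm above the bench.
- pin_shank (a point): Middle of the round shank (20 mm diameter, 90 mm long) of the loose dark-steel hinge pin, on its axis; axes as pin_head. Overall 132 mm, about 0.3 kg; balance point some 17 mm headwards of here. With the pin lying on the mat this point is 10 to 12 mm above the mat's top.
- pin_tip (a point): Centre of the pin's flat lower end, 45 mm from pin_shank and 111 mm from pin_head; same axes. It starts 10 mm above the bench. The rust grips the pin only low in the bore: risen 22 mm it slides loosely, risen 90 mm it is out.
- bore_top (a point): Centre of the bore's mouth on top of the hinge barrel, 100 mm above the bench, z up along the bore; rises with the hinge. Steel barrel 42 mm across, 75 mm tall, through bore 22.5 mm. A leaf 8 mm thick reaches 96 mm from the bore axis to +x of this frame, its top 85 mm above the bench.
- hinge (a joint): Rise of the 1.4 kg hinge half off its fixed fixture, m: 0 seated, at most 0.04. It cannot turn; its weight alone holds it down: 15 N lifts it. Straight pull on the seized pin: 28 to 42 N. While the pin also turns, the pull needed is that times axial speed / total rubbing speed at 10 mm radius: 1 rad of turn per 3 mm of rise takes about 10 N and 0.35 N m.
- mat: Cork mat fixed on the bench, 190 mm (its x) by 180 mm (its y), 4 mm thick. Origin: centre of its underside, on the bench.
- rack: Dark steel pin rack fixed on the bench; origin: centre of its underside. Base 90 x 70 x 8 mm; two 90 degree V saddles, 48 mm wide at the top, 6 mm thick, centred at rack x = -32 and +32 mm, tops 65 mm above the bench. A pin lying in both runs along rack x over the middle line, its axis 55 mm above the bench; the head may be at either end.
- hammer: Bystander: a hammer 240 mm long lying beyond the mat. Origin under its middle.
- can: Bystander: an upright metal can, 66 mm across, 160 mm tall, at the bench's far left or far right. Origin at its underside.
- disc: Bystander: a flat black grinding disc, 110 mm across, 8 mm thick, lying at the other side. Origin at its underside.
There are look-alikes about, which are no part of the job. Leave any blue or pink look-alike of the part that bears pin_head alone. What is shaped like the rack but yellow is not meant.

How it is judged:
By the outcome, as a careful person would: the job done as asked, in the order asked, and still so for the second after the job is handed in, with the robot touching nothing.
It also fails if it takes over 72 s, if anything falls off the work surface, if the arm or the gripper's body presses on something with over 40 N, if the wrist force passes 120 N, or if a joint passes its speed limit or range.

### The arm

A 6-joint arm with a two-finger parallel gripper is mounted at the origin on the work surface. World frame = base frame: x ahead of the robot, y to its left, z up, the work surface at z = 0. Lengths are in mm, angles in degrees, forces in N, time in s.
With the tool pointing down it reaches from about 325 to 750 mm from the base axis. Payload 7.6 kg.
Tool frame: the origin (TCP) lies on the centre line of the jaws, within the pads' length; the fingertips stand 14 mm ahead of it and the grasp point (between the pads) lies 5 mm behind it; z points along the fingers, y is the line along which they close (so a half turn about z gives the same grasp; the last joint's range is limited). The gripper opens to 85 mm and grips with 20 to 120 N. Pads are 22 mm wide; open, the fingers measure 114 mm over their backs; the gripper's body (76 mm by 85 mm) begins 54 mm behind the grasp point. The pads swing forward as they close: fully open they stand 13 mm farther back than shut.
Start: joints at [67.649, 2.991, 80.254, -0, 96.75, -4.028], TCP at [165.031, 498.407, 245.323] pointing down, gripper open.
Joint ranges: [-166.34, 166.34], [-52.06, 124.39], [6.96, 135.62], [-60.46, 240.46], [14.63, 156.25], [-167.68, 167.68]. Speed limits (degrees/s): [147.25, 147.25, 172.46, 180, 180, 180].

### API

Orientations are given as [roll, pitch, yaw] about the fixed x, y, z axes, in that order (R = Rz(yaw) Ry(pitch) Rx(roll)).
In Python, from bench import robot, eyes gives the robot as it stands. The module is installed in compiled form; this text tells all that it offers.
- The arm moves only by the tool apply_moves, never from a script. Its argument "series" is text: rows parted by semicolons, each of 4 numbers parted by spaces: the shift along the tool's x, y, z normalised to -1 to 1, where 1 is 0.5 m, then the turn about the tool's z normalised to -1 to 1, where 1 is 45 degrees. In form: tx ty tz roll; .... A call has 1 to 20 rows; each row is the pose to reach, as a shift and turn from the pose commanded when the call began, along the tool's axes at that moment; what a row does not reach only later rows make up. A row lasts 1/8 s, in which the tool goes at most 62.5 mm and 10.7 degrees, less where a joint would pass 70% of its speed; a pose out of reach is approached as far as the arm can. A call with a number of a shift or a turn outside -1 to 1 is refused whole. A call with a gripper value outside its range is refused whole. "claw" is the opening, from 0 (shut) to 1 (fully open), set as the call begins (left out, the last holds). The fingers move at their own pace and stop on an object; "grip_force" is the grip in N (left out, the last holds). Time passes only in rows, so rows that repeat a pose let the fingers close. It gives the time, the measured TCP pose, the force, the opening and the grip force at its end, in the units of the state.
- robot.observe(): the state, without advancing time (a new reading comes with each control period).
- eyes.grab_frame(name): name is "side" or "top" or "wrist"; returns a dict with "color" (480x640x3 uint8, red, green, blue), "fx", "fy", "cx", "cy" (pixels), "world_from_camera" (4x4, takes a point from camera to world coordinates); the wrist camera has in their place "hand_eye" (4x4, takes a point from camera to tool coordinates, whose origin is the TCP and whose axes are the flange's). Camera axes: x right, y down, z forward; pixel columns grow to the right and rows downward; lengths in mm; the calibration is good to about 2 mm. A picture is of the moment at which its call begins: read the wrist's pose just before it. There is no depth.
- robot.finish_job(): hands the job in; it is judged then, once.
The state is a dict: "time_s": time; "joints": joint angles; "dq": joint speeds; "joint_efforts": joint torques, N m; "eef_pos": TCP position; "tcp_rot": TCP orientation; "force": force on the tool from outside, world axes, zero at the start; "torque": the same for the moment, N m; "width": finger opening in mm; "grasp_force": force on a finger pad.
Only numpy, scipy, OpenCV 4.12 (cv2) and the standard library are available. Lean on these libraries where they do the work, as an engineer would, in place of code of your own. Each camera call takes 0.05 s, during which the arm holds its last target. There are 200 camera calls.

## Working session

There is one attempt and no reset: what is moved stays moved. The work goes in short steps, Python scripts to look and compute and a tool call to move; the robot and the scene stay as the last step left them, time stands still between calls to the robot, and variables do not carry over. Pictures are saved under pics/ and viewed, at most 10 in all, crops included, and the job is handed in when it is done.

Besides the shell and the picture viewer there is one more tool, called after ">>>" in YAML: its name, and indented under it one key for each argument. apply_moves: Moves the arm, as the interface text tells. Its arguments: {"type":"object","properties":{"series":{"type":"string"},"claw":{"type":"number"},"grip_force":{"type":"number"}},"required":["series"]}

```bash
mkdir -p pics
cat > h.py <<'E'
from bench import robot, eyes
import numpy as np, cv2
from scipy.spatial.transform import Rotation as R
def grab(n):
    s=robot.observe(); f=eyes.grab_frame(n)
    if n=="wrist":
        T=np.eye(4); T[:3,:3]=R.from_euler('xyz',s['tcp_rot'],degrees=True).as_matrix(); T[:3,3]=s['eef_pos']
        f['W']=T@np.array(f['hand_eye'])
    else: f['W']=np.array(f['world_from_camera'])
    return f
def ray(f,u,v,z):
    d=f['W'][:3,:3]@np.array([(u-f['cx'])/f['fx'],(v-f['cy'])/f['fy'],1]); o=f['W'][:3,3]
    return o+d*(z-o[2])/d[2]
def proj(f,p):
    q=np.linalg.inv(f['W'])@np.append(p,1); return q[0]/q[2]*f['fx']+f['cx'],q[1]/q[2]*f['fy']+f['cy']
def save(f,n): cv2.imwrite('pics/'+n,cv2.cvtColor(f['color'],cv2.COLOR_RGB2BGR))
E
python3 - <<'E'
from h import *
import pickle
for n in("top","side"):
    f=grab(n); save(f,n+'0.png'); pickle.dump(f,open(n+'.pkl','wb')); print(n,f['fx'],f['cx'],f['cy'],np.round(f['W'],3).tolist())
print(robot.observe())
E
```

```text
top 471.17465490029065 317.3940582936857 247.56141301450782 [[0.002, -0.981, 0.193, 322.466], [-1.0, -0.005, -0.012, 10.923], [0.012, -0.193, -0.981, 1136.383], [0.0, 0.0, 0.0, 1.0]]
side 498.01261255092174 311.6753401239939 243.2075954480934 [[0.862, -0.328, 0.386, 133.46], [-0.507, -0.563, 0.653, -672.292], [0.003, -0.758, -0.652, 782.72], [0.0, 0.0, 0.0, 1.0]]
{'time_s': 0.1, 'joints': array([ 6.76470916e+01,  3.02381902e+00,  8.03057616e+01, -1.39748074e-03,
        9.67507510e+01, -4.02728609e+00]), 'dq': array([-0.04131659, -0.05796812, -0.08122735, -0.07174357,  0.08300982,
        0.02928632]), 'joint_efforts': array([ 1.49692496e-03, -3.82579923e+01, -3.60986459e+01, -3.66519350e-05,
        4.73648775e-03,  6.15640010e-05]), 'eef_pos': array([164.95381035, 498.15249156, 244.56742503]), 'tcp_rot': array([-1.79919769e+02, -4.25721781e-03,  1.61674211e+02]), 'force': array([ 0.08958705, -0.7526011 ,  0.66805712]), 'torque': array([-0.00583278,  0.02875578,  0.02566819]), 'grasp_force': 0.0, 'width': 85.3615421202628}
```

View pics/top0.png

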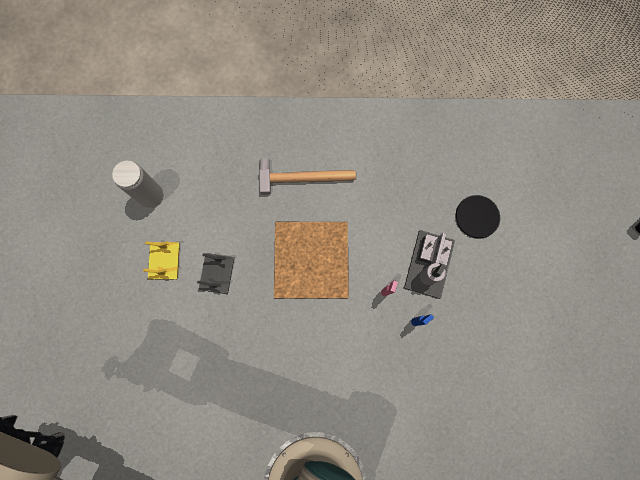

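View pics/side0.png

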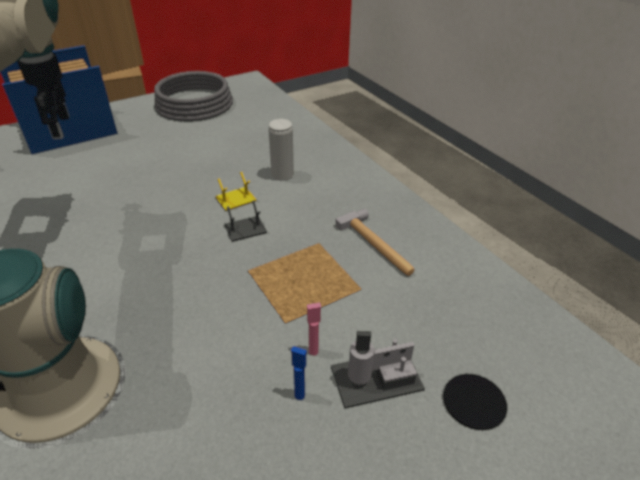

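The top view shows the hinge barrel with the dark pin head at about (437,268). The mat is at (312,260), the dark rack at (216,273), and the pink and blue pins stand at (390,287) and (423,320). The side view agrees, with the head at (363,340).

Run:
```python
from h import *
import pickle
t=pickle.load(open('top.pkl','rb')); s=pickle.load(open('side.pkl','rb'))
a=cv2.resize(t['color'][225:345,370:470],None,fx=4,fy=4,interpolation=cv2.INTER_CUBIC)
b=cv2.resize(t['color'][240:310,190:250],None,fx=5,fy=5,interpolation=cv2.INTER_CUBIC)
c=np.zeros((480,720,3),np.uint8); c[:,:400]=a; c[:350,410:710]=b; 
cv2.imwrite('pics/crop1.png',c[:,:,::-1])
hsv=cv2.cvtColor(t['color'],cv2.COLOR_RGB2HSV)
m=cv2.inRange(hsv,(5,80,60),(25,255,255)); m[:215]=0;m[305:]=0;m[:,:265]=0;m[:,355:]=0
r=cv2.minAreaRect(max(cv2.findContours(m,0,2)[0],key=cv2.contourArea));print('mat',r)
print([ray(t,*p,4).round().tolist() for p in cv2.boxPoints(r)])
print('head',ray(t,437,268,142),'rack', ray(t,216,273,30),'pink',ray(t,390,288,130),'blue',ray(t,423,320,130))
```

```text
mat ((311.0, 260.0), (76.0, 74.0), 90.0)
[[609.0, 105.0, 4.0], [610.0, -78.0, 4.0], [422.0, -76.0, 4.0], [422.0, 101.0, 4.0]]
head [ 475.02145325 -257.03381175  142.        ] rack [477.96868831 237.02290301  30.        ] pink [ 433.05495064 -157.09523303  130.        ] blue [ 365.3567231  -225.30300706  130.        ]
```

View pics/crop1.png

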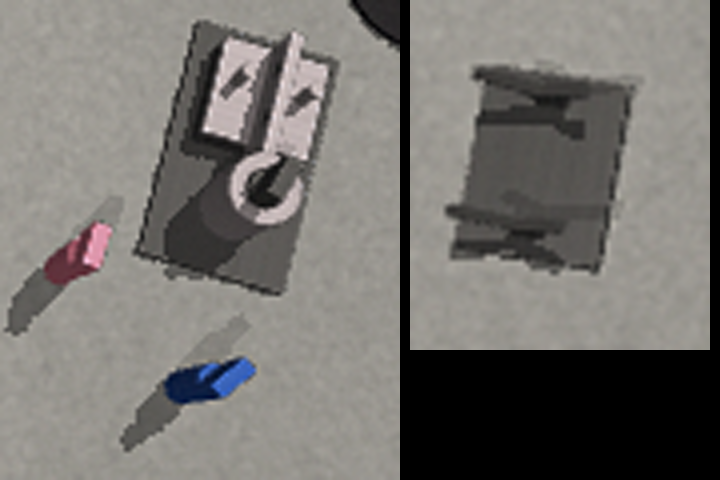

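The crop shows the tab over the barrel mouth, with its top roughly at crop (285,180). The yaw is hard to read from this, so I'll look from the wrist camera.

```bash
cat >> h.py <<'E'
def mv(p,yaw=None):
    "row numbers from present pose to p"
    s=robot.observe(); M=R.from_euler('xyz',s['tcp_rot'],degrees=True).as_matrix()
    d=M.T@(np.array(p)-s['eef_pos']); y0=s['tcp_rot'][2]
    t=0 if yaw is None else -((yaw-y0+180)%360-180)
    print('move',(d/500).round(4),'turn deg',round(t,2),round(t/45,4))
E
python3 - <<'E'
from h import *
f=grab('wrist'); print(np.round(f['hand_eye'],3).tolist(),f['fx'],f['cx'],f['cy'])
mv((430,100,330),130)
E
```

```text
[[-0.001, -0.96, -0.279, 70.652], [1.0, -0.001, 0.0, 0.416], [-0.0, -0.279, 0.96, -128.412], [0.0, 0.0, 0.0, 1.0]] 412.2014872072732 308.10183145186255 237.5833671336453
move [-0.7536 -0.5896 -0.17  ] turn deg 31.68 0.7039
```

>>> apply_moves:
  series: "-0.754 -0.59 -0.17 0.7;-0.754 -0.59 -0.17 0.7;-0.754 -0.59 -0.17 0.7;-0.754 -0.59 -0.17 0.7;-0.754 -0.59 -0.17 0.7;-0.754 -0.59 -0.17 0.7;-0.754 -0.59 -0.17 0.7;-0.754 -0.59 -0.17 0.7;-0.754 -0.59 -0.17 0.7;-0.754 -0.59 -0.17 0.7"
  claw: 0.5

```text
time_s: 1.4
eef_pos: [429.9, 100.1, 329.9]
tcp_rot: [-180.0, -0.0, 130.2]
force: [0.0, 0.7, -0.5]
width: 42.8
grasp_force: 0.0
```

Run:
```python
from h import *
mv((475,-257,280),90)
```

```text
move [-0.604  -0.3918  0.0995] turn deg 40.17 0.8926
```

>>> apply_moves:
  series: "-0.604 -0.392 0.1 0.89;-0.604 -0.392 0.1 0.89;-0.604 -0.392 0.1 0.89;-0.604 -0.392 0.1 0.89;-0.604 -0.392 0.1 0.89;-0.604 -0.392 0.1 0.89;-0.604 -0.392 0.1 0.89;-0.604 -0.392 0.1 0.89"

```text
time_s: 2.4
eef_pos: [475.6, -255.9, 280.3]
tcp_rot: [-180.0, -0.0, 90.2]
force: [-0.0, 0.8, 0.3]
width: 42.8
grasp_force: 0.0
```

Run:
```python
from h import *
import pickle
f=grab('wrist'); save(f,'w1.png'); pickle.dump(f,open('w1.pkl','wb')); print(robot.observe()['eef_pos'],robot.observe()['joints'])
```

```text
[ 475.66499862 -255.62306848  280.6546671 ] [-3.21845931e+01  5.08291404e+00  7.40631772e+01  2.61197588e-02
  1.00835367e+02 -3.24366909e+01]
```

View pics/w1.png

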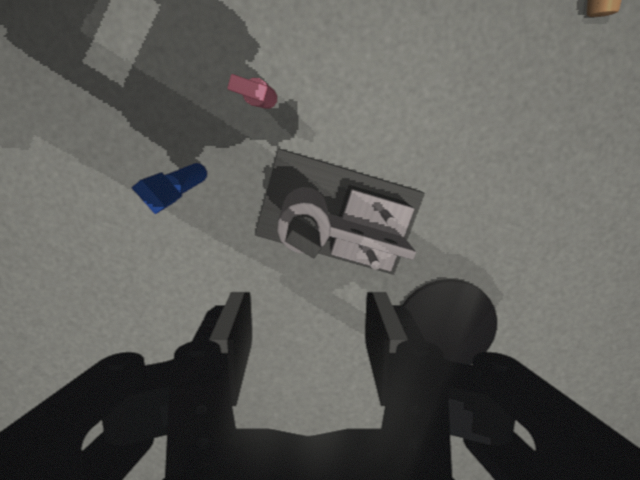

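The wrist view shows the barrel at (304,230), with the tab top around (303,238). The blue pin is at (155,190) and the pink one at (245,87). I'll enlarge the area around the tab.

Run:
```python
from h import *
import pickle
f=pickle.load(open('w1.pkl','rb'))
c=f['color'][185:275,260:350].astype(float)/255
c=(255*np.clip(c*1.3,0,1)**0.5).astype(np.uint8)
cv2.imwrite('pics/w1c.png',cv2.resize(c,None,fx=6,fy=6,interpolation=cv2.INTER_CUBIC)[:,:,::-1])
```

```text
(no output)
```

View pics/w1c.png

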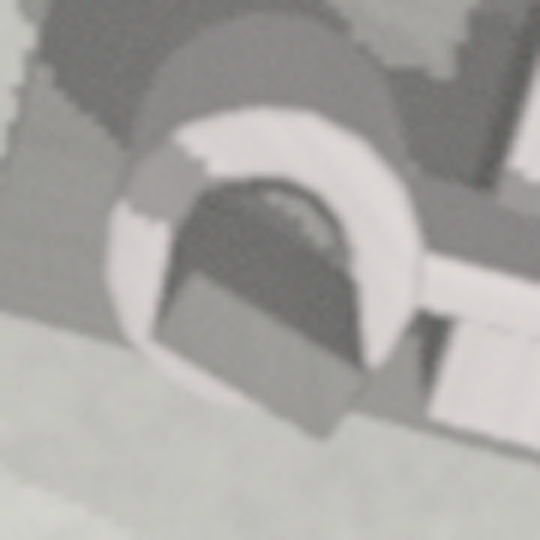

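The tab-top corners in the crop are (197,272), (365,378), (322,440) and (155,338). The barrel top is centred near (265,255).

Run:
```python
from h import *
import pickle
f=pickle.load(open('w1.pkl','rb'))
P=[ray(f,260+a/6,185+b/6,142)[:2] for a,b in[(197,272),(365,378),(322,440),(155,338)]]
P=np.array(P); c=P.mean(0); w=(P[1]-P[0]+P[2]-P[3])/2; d=(P[2]-P[1]+P[3]-P[0])/2
print(c,np.linalg.norm(w),np.degrees(np.arctan2(w[1],w[0])),np.linalg.norm(d),np.degrees(np.arctan2(d[1],d[0])))
b=ray(f,260+265/6,185+255/6,100); print('barrel',b)
wa=np.degrees(np.arctan2(w[1],w[0]))
mv((c[0],c[1],180),wa+180)
t=pickle.load(open('top.pkl','rb')); print(proj(t,[*b]),proj(t,[*c,142]))
```

```text
[ 472.84150838 -266.93185992] 22.50288107560799 -32.869924745098594 8.959592641575883 -122.36311155691709
barrel [ 473.01378562 -266.04219774  100.        ]
move [-0.0226 -0.0059  0.2013] turn deg -56.87 -1.2638
(np.float64(436.1427253558609), np.float64(271.7513059480049)) (np.float64(441.6604790544526), np.float64(269.0285227308958))
```

>>> apply_moves:
  series: "-0.0216 -0.0055 0.16 -0.9;-0.0216 -0.0055 0.16 -0.9;-0.0216 -0.0055 0.16 -0.9;-0.0216 -0.0055 0.16 -0.9;-0.0216 -0.0055 0.16 -0.9;-0.0216 -0.0055 0.16 -0.9"

```text
time_s: 3.2
eef_pos: [472.8, -267.3, 200.8]
tcp_rot: [180.0, 0.0, 130.5]
force: [-0.5, 0.4, 1.4]
width: 42.5
grasp_force: 0.0
```

Run:
```python
from h import *
mv((473,-266.5,136),147.4); f=grab('wrist'); save(f,'w2.png')
print(proj(f,(473,-266.5,142)), robot.observe()['force'])
```

```text
move [0.0011 0.0013 0.1295] turn deg -16.86 -0.3746
(np.float64(308.365691200561), np.float64(269.1888005469711)) [ 0.3466904  -0.4021811  -0.71929872]
```

View pics/w2.png

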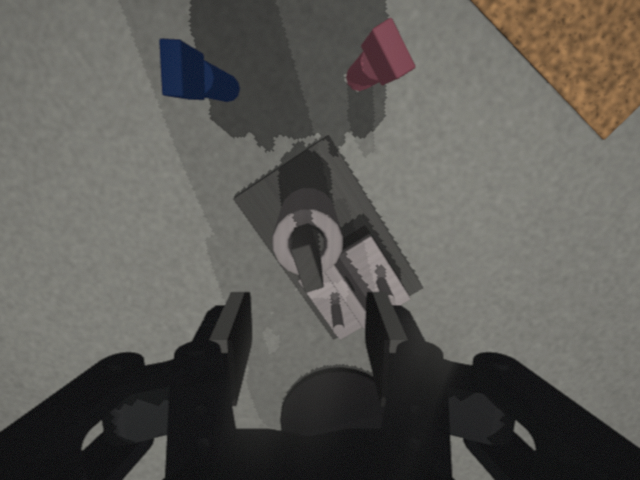

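The tab top is at (308,268), as predicted, and its tilt fits the remaining 17° turn. I'll descend and grip.

>>> apply_moves:
  series: "0.001 0.0012 0.05 -0.2;0.001 0.0012 0.09 -0.375;0.001 0.0012 0.1295 -0.375;0.001 0.0012 0.1295 -0.375;0.001 0.0012 0.1295 -0.375;0.001 0.0012 0.1295 -0.375"

```text
time_s: 4.0
eef_pos: [473.1, -267.6, 136.8]
tcp_rot: [180.0, 0.1, 147.5]
force: [-0.1, 0.0, 0.1]
width: 42.7
grasp_force: 0.0
```

>>> apply_moves:
  series: "0 0 0 0;0 0 0 0;0 0 0 0;0 0 0 0;0 0 0 0;0 0 0 0"
  claw: 0
  grip_force: 90

```text
time_s: 4.75
eef_pos: [472.8, -267.5, 135.9]
tcp_rot: [180.0, 0.0, 147.5]
force: [-0.3, 1.7, 5.4]
width: 7.7
grasp_force: 89.0
```

Run:
```python
from h import *
s=robot.observe(); print(s['force'],s['torque'],s['width'],s['grasp_force'],s['eef_pos'],s['joints'])
```

```text
[-0.32912498  1.71991704  5.38327824] [-0.01380927  0.09776092 -0.033874  ] 7.664474626906827 88.96847248077393 [ 472.83553203 -267.48020846  135.9404039 ] [-3.33940461e+01  9.42044402e+00  8.59530980e+01  5.45735871e-03
  8.45867544e+01 -9.08973442e+01]
```

>>> apply_moves:
  series: "0 0 0 0.2;0 0 0 0.4;0 0 -0.0007 0.6;0 0 -0.0007 0.8;0 0 -0.0007 0.6;0 0 -0.0014 0.4;0 0 -0.0021 0.2;0 0 -0.0028 0"

```text
time_s: 5.75
eef_pos: [472.5, -267.4, 136.2]
tcp_rot: [180.0, -0.0, 147.8]
force: [0.8, -0.7, -1.0]
width: 7.5
grasp_force: 88.2
```

Run:
```python
from h import *
s=robot.observe(); print(s['force'],s['torque'],s['width'],s['grasp_force'],s['eef_pos'],s['tcp_rot'])
```

```text
[ 0.79428789 -0.6808978  -1.03445343] [-0.23741175 -0.26299567 -0.27574798] 7.5218439743339 88.23537111282349 [ 472.54305119 -267.38013067  136.16543188] [ 1.79991408e+02 -3.08729859e-02  1.47762622e+02]
```

>>> apply_moves:
  series: "0 0 -0.0007 -0.2;0 0 -0.0014 -0.4;0 0 -0.0021 -0.6;0 0 -0.0021 -0.8;0 0 -0.0021 -0.6;0 0 -0.0028 -0.4;0 0 -0.0035 -0.2;0 0 -0.0042 0;0 0 -0.0049 0.2;0 0 -0.0056 0.4;0 0 -0.0063 0.6;0 0 -0.0063 0.8;0 0 -0.0063 0.6;0 0 -0.007 0.4;0 0 -0.0077 0.2;0 0 -0.0084 0"

```text
time_s: 7.75
eef_pos: [472.2, -267.2, 138.8]
tcp_rot: [180.0, -0.1, 147.8]
force: [2.6, -2.2, -7.8]
width: 8.0
grasp_force: 87.8
```

Run:
```python
from h import *
s=robot.observe(); print(s['force'],s['torque'],s['width'],s['grasp_force'],s['eef_pos'],s['tcp_rot'])
f=grab('wrist'); save(f,'w3.png'); g=grab('side'); save(g,'s3.png')
def b(im):
    c=im.astype(float)/255; return (255*np.clip(c*1.2,0,1)**.6).astype(np.uint8)
A=b(f['color'][180:340,220:400]); B=cv2.resize(b(g['color'][310:410,320:430]),None,fx=3,fy=3)
o=np.zeros((320,700,3),np.uint8); o[:,:360]=cv2.resize(A,None,fx=2,fy=2); o[:300,365:695]=B
cv2.imwrite('pics/c3.png',o[:,:,::-1])
```

```text
[ 2.61644943 -2.19226261 -7.79326887] [-0.57430062 -0.73829186 -0.25593954] 8.043405125227155 87.79799938201904 [ 472.17935184 -267.2223894   138.83999105] [ 1.79993621e+02 -1.29122430e-01  1.47761519e+02]
```

View pics/c3.png

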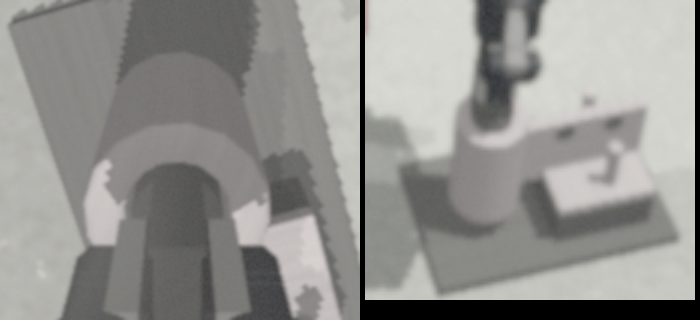

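The wrist crop shows the pads on the tab and the barrel. The side crop shows the hinge still seated. I'll keep working the pin out.

>>> apply_moves:
  series: "0 0 -0.0007 -0.2;0 0 -0.0014 -0.4;0 0 -0.0021 -0.6;0 0 -0.0021 -0.8;0 0 -0.0021 -0.6;0 0 -0.0028 -0.4;0 0 -0.0035 -0.2;0 0 -0.0042 0;0 0 -0.0049 0.2;0 0 -0.0056 0.4;0 0 -0.0063 0.6;0 0 -0.0063 0.8;0 0 -0.0063 0.6;0 0 -0.007 0.4;0 0 -0.0077 0.2;0 0 -0.0084 0"

```text
time_s: 9.85
eef_pos: [472.3, -267.2, 143.9]
tcp_rot: [180.0, -0.1, 147.5]
force: [1.7, -1.8, -7.1]
width: 7.5
grasp_force: 88.4
```

Run:
```python
from h import *
s=robot.observe(); print(s['force'],s['torque'],s['width'],s['grasp_force'],s['eef_pos'],s['tcp_rot'])
```

```text
[ 1.66636044 -1.81626425 -7.06695879] [-0.44538208 -0.59364878 -0.25184353] 7.512293031949208 88.39017033576965 [ 472.25047005 -267.2391503   143.87551239] [ 1.79996623e+02 -1.03198425e-01  1.47547663e+02]
```

>>> apply_moves:
  series: "0 0 -0.0009 -0.2;0 0 -0.0018 -0.4;0 0 -0.0027 -0.6;0 0 -0.0027 -0.8;0 0 -0.0027 -0.6;0 0 -0.0036 -0.4;0 0 -0.0045 -0.2;0 0 -0.0054 0;0 0 -0.0063 0.2;0 0 -0.0072 0.4;0 0 -0.0081 0.6;0 0 -0.0081 0.8;0 0 -0.0081 0.6;0 0 -0.009 0.4;0 0 -0.0099 0.2;0 0 -0.0108 0"

```text
time_s: 11.85
eef_pos: [472.2, -267.2, 149.0]
tcp_rot: [180.0, -0.1, 147.5]
force: [1.4, -1.0, -7.8]
width: 7.9
grasp_force: 88.2
```

>>> apply_moves:
  series: "0 0 -0.0009 -0.2;0 0 -0.0018 -0.4;0 0 -0.0027 -0.6;0 0 -0.0027 -0.8;0 0 -0.0027 -0.6;0 0 -0.0036 -0.4;0 0 -0.0045 -0.2;0 0 -0.0054 0;0 0 -0.0063 0.2;0 0 -0.0072 0.4;0 0 -0.0081 0.6;0 0 -0.0081 0.8;0 0 -0.0081 0.6;0 0 -0.009 0.4;0 0 -0.0099 0.2;0 0 -0.0108 0"

```text
time_s: 13.85
eef_pos: [472.2, -267.2, 154.4]
tcp_rot: [180.0, -0.1, 147.5]
force: [2.1, -2.5, -8.5]
width: 7.9
grasp_force: 88.2
```

Run:
```python
from h import *
s=robot.observe(); print(s['force'],s['torque'],s['width'],s['grasp_force'],s['eef_pos'],s['tcp_rot'])
g=grab('side'); save(g,'s4.png')
B=cv2.resize(g['color'][260:410,320:430],None,fx=4,fy=4); cv2.imwrite('pics/c4.png',B[:,:,::-1])
a=cv2.cvtColor(cv2.imread('pics/side0.png'),cv2.COLOR_BGR2RGB).astype(int)
d=np.abs(a-g['color'].astype(int)).sum(2)
print('leaf diff',d[345:395,385:415].mean())
```

```text
[ 2.10506681 -2.54883187 -8.48697338] [-0.43082587 -0.6330526  -0.2252438 ] 7.883164967918105 88.20679306983948 [ 472.16797018 -267.20517611  154.395694  ] [ 1.79998257e+02 -1.30452717e-01  1.47548609e+02]
leaf diff 21.489333333333335
```

>>> apply_moves:
  series: "0 0 -0.0009 -0.2;0 0 -0.0018 -0.4;0 0 -0.0027 -0.6;0 0 -0.0027 -0.8;0 0 -0.0027 -0.6;0 0 -0.0036 -0.4;0 0 -0.0045 -0.2;0 0 -0.0054 0;0 0 -0.0063 0.2;0 0 -0.0072 0.4;0 0 -0.0081 0.6;0 0 -0.0081 0.8;0 0 -0.0081 0.6;0 0 -0.009 0.4;0 0 -0.0099 0.2;0 0 -0.0108 0"

```text
time_s: 15.9
eef_pos: [472.4, -267.2, 161.2]
tcp_rot: [180.0, -0.1, 147.5]
force: [0.2, -0.2, -2.6]
width: 7.9
grasp_force: 89.0
```

Run:
```python
from h import *
s=robot.observe(); print(s['force'],s['torque'],s['eef_pos'],s['tcp_rot'])
g=grab('side'); save(g,'s5.png')
a=cv2.cvtColor(cv2.imread('pics/side0.png'),cv2.COLOR_BGR2GRAY); T=a[340:392,385:418]
b=cv2.cvtColor(g['color'],cv2.COLOR_RGB2GRAY)
print(cv2.minMaxLoc(cv2.matchTemplate(b[325:405,370:433],T,5)),'expect (15,15)')
```

```text
[ 0.22879257 -0.19034076 -2.58420659] [-0.01165669 -0.08367409  0.03318512] [ 472.42860895 -267.15665978  161.20280953] [ 1.79988668e+02 -6.65281376e-02  1.47482977e+02]
(-0.38509848713874817, 0.9914423227310181, (13, 28), (15, 15)) expect (15,15)
```

The pin is free, with the pull down to its own weight and the hinge seated. I'll lift it straight out.

>>> apply_moves:
  series: "0 0 -0.015 0;0 0 -0.035 0;0 0 -0.06 0;0 0 -0.085 0;0 0 -0.11 0;0 0 -0.14 0;0 0 -0.17 0;0 0 -0.19 0;0 0 -0.19 0"

```text
time_s: 17.08
eef_pos: [472.9, -267.6, 257.5]
tcp_rot: [180.0, 0.1, 147.5]
force: [-0.1, 0.2, -3.6]
width: 8.2
grasp_force: 89.0
```

Run:
```python
from h import *
import pickle
s=robot.observe(); print(s['force'],s['torque'],s['eef_pos'],s['tcp_rot'])
g=grab('side')
a=cv2.cvtColor(cv2.imread('pics/side0.png'),cv2.COLOR_BGR2GRAY); T=a[340:392,385:418]
b=cv2.cvtColor(g['color'],cv2.COLOR_RGB2GRAY)
print(cv2.minMaxLoc(cv2.matchTemplate(b[325:405,370:433],T,5)))
mv((560,13,200),180)
# rack: dark mask in top0
t=pickle.load(open('top.pkl','rb')); gr=cv2.cvtColor(t['color'],cv2.COLOR_RGB2GRAY)
m=(gr<100).astype(np.uint8); m[:248]=0;m[298:]=0;m[:,:194]=0;m[:,240:]=0
r=cv2.minAreaRect(np.argwhere(m)[:,::-1].astype(np.float32)); print(r)
# side corners from crop of base: visible right corners, scale5 off(190,240)
off=np.array([190,240.])
for n,p in dict(br=(600,272),tr=(632,78)).items(): print(n, ray(t,(p[0]-410)/5+190,p[1]/5+240,8))
for n,p in dict(s1l=(475,70),s1r=(632,85),s2l=(447,207),s2r=(612,212)).items(): print(n, ray(t,(p[0]-410)/5+190,p[1]/5+240,65))
```

```text
[-0.07131     0.24186939 -3.60567074] [-0.02058143 -0.01073695  0.04232718] [ 472.92246388 -267.56109265  257.53768653] [1.79996445e+02 9.61828012e-02 1.47498584e+02]
(-0.3916418254375458, 0.9917036294937134, (14, 28), (15, 15))
move [0.1541 0.5668 0.1132] turn deg -32.5 -0.7222
((214.70269775390625, 273.7837829589844), (32.55099868774414, 39.45575714111328), 9.462322235107422)
br [429.64419804 210.66597276   8.        ]
tr [523.8382092  198.84407722   8.        ]
s1l [517.06934355 261.6899491   65.        ]
s1r [510.39070028 189.23188012  65.        ]
s2l [453.57454069 271.28361376  65.        ]
s2r [451.58660562 196.18657915  65.        ]
```

Run:
```python
from h import *
mv((588,13,290),180)
```

```text
move [ 0.1069  0.5969 -0.0668] turn deg -32.5 -0.7222
```

>>> apply_moves:
  series: "0.02 0.05 -0.067 -0.1;0.04 0.12 -0.067 -0.2;0.06 0.22 -0.067 -0.4;0.08 0.32 -0.067 -0.6;0.1 0.42 -0.067 -0.722;0.107 0.51 -0.06 -0.722;0.107 0.57 -0.03 -0.722;0.107 0.597 0.05 -0.722;0.107 0.597 0.15 -0.722;0.107 0.597 0.22 -0.722;0.107 0.597 0.22 -0.722"

```text
time_s: 18.5
eef_pos: [585.7, 13.3, 142.3]
tcp_rot: [180.0, -0.5, 180.0]
force: [0.2, -0.3, -2.5]
width: 7.8
grasp_force: 88.9
```

Run:
```python
from h import *
mv((588,13,133),180); g=grab('side'); save(g,'s6.png'); s=robot.observe(); print(s['force'],s['joints'])
w=grab('wrist')
A=cv2.resize(g['color'][150:330,250:430],None,fx=2,fy=2); o=np.zeros((360,720,3),np.uint8); o[:,:360]=A; o[:,360:]=cv2.resize(w['color'][120:480,140:500],(360,360))
o=(255*(o/255.)**.6).astype(np.uint8); cv2.imwrite('pics/c6.png',o[:,:,::-1])
```

```text
move [-0.0047 -0.0006  0.0185] turn deg -0.0 -0.0001
[-0.0478126  -0.00863777 -1.47663516] [-2.32322822e+00  1.60440726e+01  7.71432609e+01  5.48651307e-03
  8.69868861e+01 -9.23143978e+01]
```

View pics/c6.png

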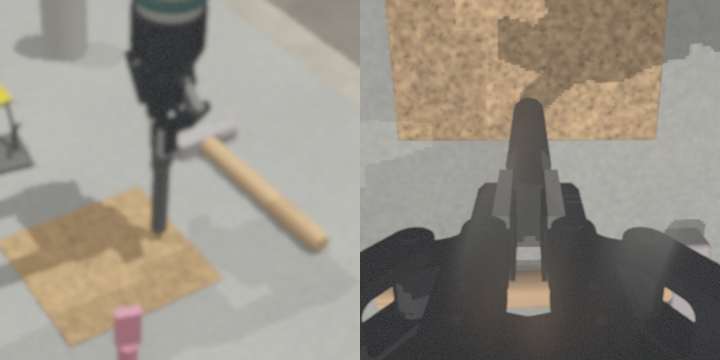

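The pin hangs vertically in the pads, with its tip above the far part of the mat. I'll lower it to contact.

>>> apply_moves:
  series: "0 0 0.01 0;0 0 0.02 0;0 0 0.0255 0;0 0 0.0255 0;0 0 0.0255 0"

```text
time_s: 19.23
eef_pos: [588.0, 13.1, 134.0]
tcp_rot: [180.0, 0.0, 180.0]
force: [-0.5, 0.6, -2.8]
width: 8.2
grasp_force: 89.0
```

Run:
```python
from h import *
s=robot.observe(); print(s['force'],s['eef_pos'])
# arc table rel to upright, L=122,r=10 ; tool x=fall dir, tool z down
for th in range(0,91,6):
    a=np.radians(th); L=122
    print(th, round((L*np.sin(a)-10*np.cos(a)+10)/500,4), round((L-L*np.cos(a)-10*np.sin(a))/500,4))
```

```text
[-0.49893246  0.60316383 -2.78070122] [587.99624164  13.14276992 133.98101926]
0 0.0 0.0
6 0.0256 -0.0008
12 0.0512 0.0012
18 0.0764 0.0058
24 0.101 0.013
30 0.1247 0.0227
36 0.1472 0.0348
42 0.1684 0.0493
48 0.1879 0.0659
54 0.2056 0.0844
60 0.2213 0.1047
66 0.2348 0.1265
72 0.2459 0.1496
78 0.2545 0.1737
84 0.2606 0.1986
90 0.264 0.224
```

>>> apply_moves:
  series: "0 0 0.003 0;0 0 0.006 0;0 0 0.009 0;0 0 0.0115 0;0 0 0.0115 0;0 0 0.0115 0"

```text
time_s: 19.98
eef_pos: [588.5, 13.1, 130.2]
tcp_rot: [-180.0, 0.1, 180.0]
force: [-3.1, 0.1, 7.5]
width: 7.8
grasp_force: 90.7
```

>>> apply_moves:
  series: "0 0 0 0;0 0 0 0;0.0128 0 0 0;0.0256 0 0 0;0.0384 0 0.0005 0;0.0512 0 0.0015 0;0.064 0 0.004 0;0.0764 0 0.006 0;0.0764 0 0.006 0"
  grip_force: 20

```text
time_s: 21.1
eef_pos: [552.9, 13.0, 130.0]
tcp_rot: [-180.0, 0.7, 180.0]
force: [4.6, -0.1, 15.6]
width: 8.0
grasp_force: 92.2
```

Run:
```python
from h import *
s=robot.observe(); print(s['force'],s['torque'],s['eef_pos'],s['width'],s['grasp_force'])
a=cv2.imread('pics/s6.png'); g=grab('side'); save(g,'s7.png')
# dark pin over mat: find lowest dark pixels / axis
gr=cv2.cvtColor(g['color'],cv2.COLOR_RGB2HSV)
for r in range(225,275,4):
    c=np.where((gr[r,240:400,2]<75)&(gr[r,240:400,1]<110))[0]+240
    print(r,c.min() if len(c) else '',c.max() if len(c) else '',len(c))
print('tip expected',proj(g,(578,13,4)))
```

```text
[ 4.6476871  -0.09945167 15.61643589] [ 0.06754243 -1.26549237  0.03101829] [552.85352855  13.03800051 130.02381021] 7.951050053522719 92.21052646636963
225 252 325 24
229 253 324 16
233 240 324 21
237 240 323 17
241 314 322 9
245 316 322 7
249 317 323 7
253 317 323 7
257 317 323 7
261 318 324 7
265 318 324 7
269 318 324 7
273   0
tip expected (np.float64(326.45615083055816), np.float64(269.00274476224996))
```

>>> apply_moves:
  series: "0 0 0 0;0 0 0 0"
  claw: 0
  grip_force: 20

```text
time_s: 21.4
eef_pos: [553.0, 13.1, 130.0]
tcp_rot: [-180.0, 0.7, 180.0]
force: [4.6, -0.2, 16.4]
width: 7.5
grasp_force: 92.2
```

Run:
```python
from h import *
s=robot.observe(); print(s['force'],s['torque'],s['eef_pos'],s['width'],s['grasp_force'])
g=grab('side'); 
for p in [(588,13,4),(578,13,4),(553,13,4),(563,13,4)]: print(proj(g,p))
```

```text
[ 4.60908038 -0.19721588 16.42632008] [ 0.06825536 -1.15185584  0.03826587] [552.96813315  13.06557214 130.03719313] 7.488152161570016 92.214674949646
(np.float64(330.20336709527925), np.float64(267.46748685330783))
(np.float64(326.45615083055816), np.float64(269.00274476224996))
(np.float64(316.9747856840845), np.float64(272.8873192838049))
(np.float64(320.7869260815957), np.float64(271.32546155213953))
```

>>> apply_moves:
  series: "0 0 -0.002 0;0 0 -0.003 0;0 0 -0.003 0"
  claw: 0.06
  grip_force: 20

```text
time_s: 21.82
eef_pos: [552.6, 13.0, 130.1]
tcp_rot: [-180.0, 0.6, 180.0]
force: [5.4, 1.4, 9.6]
width: 8.1
grasp_force: 91.3
```

>>> apply_moves:
  series: "0 0 -0.004 0;0 0 -0.004 0;0 0 -0.004 0"
  claw: 0.1
  grip_force: 20

```text
time_s: 22.2
eef_pos: [550.6, 13.1, 130.1]
tcp_rot: [-180.0, 0.2, 180.0]
force: [1.2, -0.1, 7.4]
width: 8.5
grasp_force: 55.0
```

>>> apply_moves:
  series: "0 0 0 0;0 0 0 0;0 0 0 0"
  claw: 0.106
  grip_force: 20

```text
time_s: 22.58
eef_pos: [550.6, 13.1, 130.0]
tcp_rot: [-180.0, 0.2, 180.0]
force: [3.5, 0.3, 7.8]
width: 9.5
grasp_force: 36.1
```

Run:
```python
from h import *
s=robot.observe(); print(s['force'],s['torque'],s['eef_pos'],s['width'],s['grasp_force'])
g=grab('side'); gr=cv2.cvtColor(g['color'],cv2.COLOR_RGB2HSV)
for r in range(245,275,4):
    c=np.where((gr[r,300:340,2]<75)&(gr[r,300:340,1]<110))[0]+300
    print(r,c.min() if len(c) else '',c.max() if len(c) else '',len(c))
```

```text
[3.50322923 0.30003961 7.76225059] [-0.00680432 -0.77934578  0.00759607] [550.59267438  13.05290102 130.02220926] 9.46335491443997 36.146201491355896
245 315 321 7
249 315 321 7
253 316 322 7
257 316 322 7
261 316 322 7
265 316 322 7
269 316 323 8
273 320 321 2
```

>>> apply_moves:
  series: "0 0 -0.012 0;-0.04 0 -0.012 0;-0.07 0 -0.012 0;-0.07 0 -0.008 0;-0.07 0 0 0;-0.07 0 0.001 0;-0.07 0 0.001 0"

```text
time_s: 23.5
eef_pos: [584.5, 13.1, 130.0]
tcp_rot: [-180.0, 0.1, 180.0]
force: [-2.0, -0.4, 8.0]
width: 9.4
grasp_force: 36.4
```

Run:
```python
from h import *
s=robot.observe(); print(s['force'],s['torque'],s['eef_pos'],s['width'],s['grasp_force'])
L=122
f=lambda t:((L*np.sin(t)-10*np.cos(t))/500,(-L*np.cos(t)-10*np.sin(t))/500)
a0=f(np.radians(5))
for th in range(5,91,5):
    a=f(np.radians(th)); print(th,round(a[0]-a0[0],4),round(a[1]-a0[1],4))
```

```text
[-2.03158235 -0.41416319  7.97949373] [ 0.02632932  0.67319449 -0.00068714] [584.46764003  13.13421486 130.00908879] 9.371438949498867 36.387521624565125
5 0.0 0.0
10 0.0213 0.001
15 0.0425 0.004
20 0.0633 0.0087
25 0.0837 0.0152
30 0.1033 0.0235
35 0.1222 0.0335
40 0.1402 0.045
45 0.157 0.0581
50 0.1727 0.0727
55 0.1871 0.0885
60 0.2 0.1055
65 0.2113 0.1236
70 0.2211 0.1426
75 0.2292 0.1623
80 0.2355 0.1827
85 0.24 0.2036
90 0.2427 0.2248
```

>>> apply_moves:
  series: "0 0 0 0;0.01 0 0.001 0;0.021 0 0.002 0;0.032 0 0.003 0;0.0425 0 0.005 0;0.053 0 0.0075 0;0.0633 0 0.01 0;0.0633 0 0.01 0"
  claw: 0.111

```text
time_s: 24.5
eef_pos: [553.2, 13.1, 125.1]
tcp_rot: [-180.0, 0.2, 180.0]
force: [-1.8, -0.7, 7.9]
width: 9.6
grasp_force: 21.3
```

```bash
cat > look.py <<'E'
from h import *
s=robot.observe(); print(s['force'],s['torque'],s['eef_pos'],s['width'],s['grasp_force'])
g=grab('side'); gr=cv2.cvtColor(g['color'],cv2.COLOR_RGB2HSV)
for r in range(237,281,4):
    c=np.where((gr[r,290:350,2]<75)&(gr[r,290:350,1]<110))[0]+290
    print(r,c.min() if len(c) else '',c.max() if len(c) else '',len(c))
print([np.round(proj(g,(x,13,4))).tolist() for x in (595,585,575,565)])
E
python3 look.py
```

```text
[-1.78504571 -0.70837757  7.8810567 ] [-0.00996164  0.03872766  0.00835433] [553.15770442  13.14635547 125.11286995] 9.636117604871432 21.295870542526245
237 317 326 10
241 317 325 9
245 320 327 8
249 322 328 7
253 324 330 7
257 325 331 7
261 327 333 7
265 328 334 7
269   0
273   0
277   0
[[333.0, 266.0], [329.0, 268.0], [325.0, 269.0], [322.0, 271.0]]
```

The tip is holding on the mat and the pin is now tilting, about 20° so far. I'll continue the arc.

>>> apply_moves:
  series: "0.0204 0 0.0065 0;0.04 0 0.0148 0;0.0589 0 0.0248 0;0.0769 0 0.0363 0;0.0937 0 0.0494 0;0.1094 0 0.064 0;0.1238 0 0.0798 0;0.1238 0 0.0798 0"

```text
time_s: 25.55
eef_pos: [489.8, 13.2, 83.0]
tcp_rot: [180.0, -0.1, 180.0]
force: [-2.2, 0.9, 0.2]
width: 9.4
grasp_force: 23.5
```

```bash
python3 look.py
```

```text
[-2.19273243  0.9367559   0.23713218] [-0.03885553  0.29657901  0.01190082] [489.79881905  13.18185334  82.96947949] 9.44197156772093 23.48182886838913
237 290 300 11
241 290 310 15
245 290 310 21
249 290 306 17
253 290 304 15
257 290 312 23
261 290 326 37
265 318 332 15
269   0
273   0
277   0
[[333.0, 266.0], [329.0, 268.0], [325.0, 269.0], [322.0, 271.0]]
```

>>> apply_moves:
  series: "0.0129 0 0.017 0;0.0242 0 0.0351 0;0.034 0 0.0541 0;0.0421 0 0.0738 0;0.0484 0 0.0942 0;0.0529 0 0.112 0;0.055 0 0.122 0;0.055 0 0.122 0;0.055 0 0.122 0"

```text
time_s: 26.72
eef_pos: [463.6, 13.1, 22.0]
tcp_rot: [180.0, -0.0, 180.0]
force: [-0.5, -0.6, -2.4]
width: 9.6
grasp_force: 24.8
```

```bash
python3 look.py
```

```text
[-0.46327388 -0.5506242  -2.43510062] [-0.0011415   0.20147451  0.01571018] [463.63969785  13.1409971   22.01529662] 9.587686944158742 24.80119675397873
237 290 297 8
241 290 297 8
245 290 295 6
249 290 292 3
253 290 291 2
257 290 292 3
261   0
265 325 330 6
269 290 328 23
273 290 317 28
277 290 304 15
[[333.0, 266.0], [329.0, 268.0], [325.0, 269.0], [322.0, 271.0]]
```

>>> apply_moves:
  series: "0 0 0.003 0;0 0 0.004 0;0 0 0.004 0"

```text
time_s: 27.15
eef_pos: [463.9, 13.1, 20.4]
tcp_rot: [180.0, 0.0, 180.0]
force: [-1.2, 0.1, 1.0]
width: 9.6
grasp_force: 25.3
```

>>> apply_moves:
  series: "0 0 0 0;0 0 0 0;0 0 0 0"
  claw: 0.16

```text
time_s: 27.52
eef_pos: [463.8, 13.2, 20.2]
tcp_rot: [180.0, 0.0, 180.0]
force: [-0.0, -0.8, 0.3]
width: 13.6
grasp_force: 0.0
```

>>> apply_moves:
  series: "0 0 0 0;0 0 0 0;0 0 0 0;0 0 -0.04 0;0 0 -0.14 0;0 0 -0.24 0;0 0 -0.34 0;0 0 -0.4 0;0 0 -0.4 0"
  claw: 0.5

```text
time_s: 28.65
eef_pos: [464.7, 13.1, 222.8]
tcp_rot: [-180.0, 0.3, 180.0]
force: [-0.2, 0.8, 0.0]
width: 42.8
grasp_force: 0.0
```

Run:
```python
from h import *
import pickle
s=robot.observe(); print(s['eef_pos'],s['force'])
f=grab('wrist'); pickle.dump(f,open('w8.pkl','wb')); save(f,'w8.png'); t=grab('top'); pickle.dump(t,open('t8.pkl','wb')); save(t,'t8.png')
gt=t['color'][210:312,262:362]; w=f['color']
o=np.zeros((480,1000//1,3),np.uint8)[:, :790]
o=np.zeros((408,800,3),np.uint8); o[:,:400]=cv2.resize(gt,(400,408)); o[:300,400:]=cv2.resize(w,(400,300),interpolation=cv2.INTER_AREA)
cv2.imwrite('pics/c8.png',(255*(o/255.)**.7).astype(np.uint8)[:,:,::-1])
```

```text
[464.71557372  13.09566542 222.84778201] [-0.24070718  0.77945876  0.04602734]
```

View pics/c8.png

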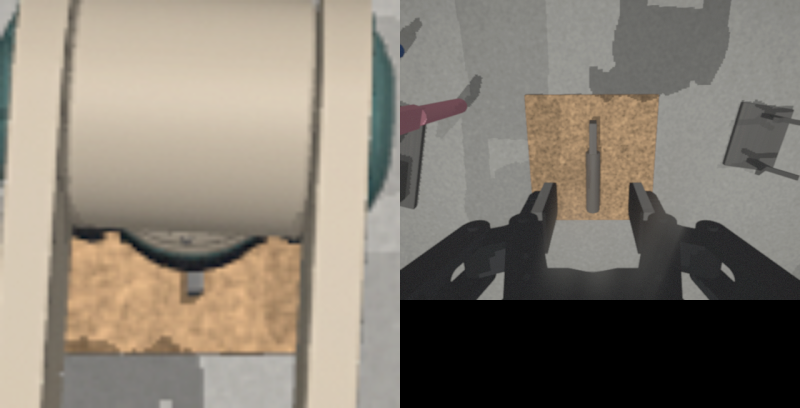

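The pin lies flat on the mat. In the wrist picture its tab is at the near end, around (948,190) in crop terms, and its tip is towards the far edge. The rack is visible at right. Next I'll segment both.

Run:
```python
from h import *
import pickle
f=pickle.load(open('w8.pkl','rb')); hsv=cv2.cvtColor(f['color'],cv2.COLOR_RGB2HSV)
m=cv2.inRange(hsv,(0,0,0),(180,90,130)); roi=np.zeros_like(m); roi[160:345,260:355]=255; m&=roi
n,l,st,ce=cv2.connectedComponentsWithStats(m); i=1+st[1:,4].argmax(); print(st[i],ce[i])
ys,xs=np.where(l==i)
for r in range(st[i][1],st[i][1]+st[i][3],8):
    q=xs[ys==r]; print(r,q.min(),q.max(), np.round(ray(f,(q.min()+q.max())/2,r,15),1)[:2])
v0,v1=ys.min(),ys.max()
print('head end',ray(f,xs[ys==v0].mean(),v0,20),'tip end',ray(f,xs[ys==v1].mean(),v1,14),ray(f,xs[ys==v1].mean(),v1,4))
# rack
g=f['color'].max(2); c=f['color'][150:300,500:640]; 
m=((g<95)*255).astype(np.uint8); m[:150]=0;m[300:]=0;m[:,:510]=0
print([ (st,) for st in cv2.connectedComponentsWithStats(m)[2][1:] if st[4]>100])
```

```text
[ 298  192   22  150 2727] [308.37697103 274.07150715]
192 308 311 [454.1  14.6]
200 303 314 [460.8  13.7]
208 303 314 [467.5  13.7]
216 303 314 [474.4  13.7]
224 303 314 [481.3  13.7]
232 303 314 [488.3  13.7]
240 302 314 [495.4  13.3]
248 298 319 [502.5  13.7]
256 298 319 [509.8  13.7]
264 298 319 [517.1  13.7]
272 298 319 [524.5  13.7]
280 298 319 [532.   13.7]
288 298 319 [539.6  13.7]
296 298 319 [547.3  13.7]
304 298 319 [555.1  13.7]
312 298 319 [562.9  13.7]
320 298 319 [570.9  13.7]
328 298 318 [579.   13.2]
336 299 317 [587.2  13.2]
head end [453.1924347   14.67663809  20.        ] tip end [592.89963734  13.68488455  14.        ] [598.81948989  13.69177102   4.        ]
[(array([ 515,  159,  125,  130, 9750], dtype=int32),)]
```

Run:
```python
from h import *
import pickle
f=pickle.load(open('w8.pkl','rb')); g=f['color'].astype(float)
hsv=cv2.cvtColor(f['color'],cv2.COLOR_RGB2HSV)
m=cv2.inRange(hsv,(0,0,0),(180,90,130))
for r in list(range(190,198))+list(range(240,252))+list(range(322,345,2)):
    q=np.where(m[r,285:330])[0]; q=q+285; print(r,len(q),round(ray(f,308,r,14)[0],1),round(ray(f,308,r,24)[0],1),round(ray(f,308,r,28)[0],1))
mv((470,235,250),173)
```

```text
190 0 452.6 450.9 450.2
191 0 453.4 451.7 450.9
192 3 454.3 452.5 451.7
193 10 455.1 453.3 452.5
194 10 455.9 454.1 453.3
195 12 456.8 454.9 454.1
196 11 457.6 455.7 455.0
197 12 458.5 456.5 455.8
240 13 495.7 492.6 491.4
241 16 496.6 493.5 492.3
242 19 497.5 494.4 493.1
243 22 498.4 495.2 494.0
244 22 499.3 496.1 494.9
245 22 500.2 497.0 495.7
246 22 501.1 497.9 496.6
247 22 502.0 498.7 497.4
248 22 502.9 499.6 498.3
249 22 503.8 500.5 499.2
250 22 504.7 501.4 500.0
251 22 505.6 502.2 500.9
322 21 573.5 568.1 566.0
324 21 575.5 570.1 567.9
326 21 577.5 572.0 569.9
328 21 579.5 574.0 571.8
330 21 581.6 576.0 573.8
332 21 583.6 578.0 575.7
334 21 585.7 580.0 577.7
336 19 587.7 582.0 579.7
338 17 589.8 584.0 581.6
340 11 591.9 586.0 583.6
342 0 593.9 588.0 585.6
344 0 596.0 590.0 587.6
move [-0.0131  0.4437 -0.0614] turn deg 6.99 0.1554
```

>>> apply_moves:
  series: "-0.013 0.1 -0.06 0.155;-0.013 0.22 -0.06 0.155;-0.013 0.34 -0.06 0.155;-0.013 0.444 -0.06 0.155;-0.013 0.444 -0.06 0.155;-0.013 0.444 -0.06 0.155"

```text
time_s: 29.5
eef_pos: [469.9, 234.6, 248.6]
tcp_rot: [-179.9, -0.1, 173.0]
force: [-0.1, -0.6, -0.7]
width: 42.6
grasp_force: 0.0
```

Run:
```python
from h import *
import pickle
print(robot.observe()['eef_pos'],robot.observe()['joints'])
f=grab('wrist'); pickle.dump(f,open('w9.pkl','wb')); save(f,'w9.png')
print(proj(f,(477,235,8)))
c=f['color'][70:300,200:420]
cv2.imwrite('pics/c9.png',(255*(cv2.resize(c,(660,598+0) if False else (570,596),interpolation=cv2.INTER_CUBIC)/255.)**.6).astype(np.uint8)[:,:,::-1])
```

```text
[469.86266684 234.61938055 248.58298151] [ 2.25154351e+01  3.09330957e+00  7.97785348e+01 -1.94665135e-02
  9.72857086e+01 -6.05138477e+01]
(np.float64(309.4567084007237), np.float64(206.8309532241798))
```

View pics/c9.png

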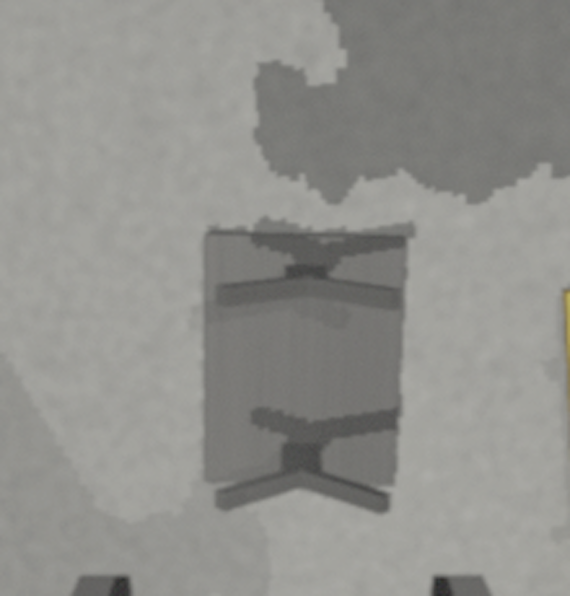

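The picture shows the rack base with corners at (206,231), (407,236), (396,485) and (206,482). The V vertices are near (308,277) and (301,472), and the saddle arm ends are at (218,295)/(402,297) and (217,499)/(389,499).

Run:
```python
from h import *
import pickle
f=pickle.load(open('w9.pkl','rb')); s=570/220
P=lambda a,b,z: ray(f,200+a/s,70+b/s,z)[:2]
b=np.array([P(a,c,8) for a,c in [(206,231),(407,236),(396,485),(206,482)]]); print(b.round(1).tolist(),b.mean(0))
xd=(b[3]-b[0]+b[2]-b[1]); yd=b[1]-b[0]+b[2]-b[3]
print(np.linalg.norm(xd)/2,np.degrees(np.arctan2(*xd[::-1])),np.linalg.norm(yd)/2,np.degrees(np.arctan2(*yd[::-1]))-90)
n=np.array([P(218,297,62),P(402,299,62)]); r=np.array([P(217,499,62),P(389,499,62)]); print(n,r,n.mean(0),r.mean(0),(n.mean(0)+r.mean(0))/2)
d=r.mean(0)-n.mean(0); print(np.linalg.norm(d),np.degrees(np.arctan2(*d[::-1])), np.linalg.norm(n[1]-n[0]))
v=np.array([P(308,279,41),P(301,472,41)]);d=v[1]-v[0];print(v,v.mean(0),np.linalg.norm(d),np.degrees(np.arctan2(*d[::-1])))
```

```text
[[431.2, 213.9], [441.2, 281.8], [530.1, 269.8], [520.6, 201.2]] [480.76229499 241.68930371]
90.00243955693793 -7.893089801211319 68.9537547866385 -8.165924156687467
[[446.16789197 219.09428884]
 [453.39313916 273.12369869]] [[508.91277393 210.04094185]
 [515.44220928 263.40845284]] [449.78051556 246.10899376] [512.17749161 236.72469735] [480.97900358 241.41684556]
63.0987134439697 -8.552990818552262 54.51037815067422
[[447.0519255  246.32485248]
 [510.15856626 236.7032084 ]] [478.60524588 241.51403044] 63.835915773502784 -8.668921614282233
```

Run:
```python
from h import *
mv((534,13.5,100),180)
```

```text
move [-0.1814 -0.422   0.2984] turn deg -7.04 -0.1564
```

>>> apply_moves:
  series: "-0.05 -0.1 0.02 -0.05;-0.1 -0.2 0.06 -0.1;-0.15 -0.31 0.14 -0.156;-0.1814 -0.4 0.2 -0.156;-0.1814 -0.422 0.2984 -0.156;-0.1814 -0.422 0.2984 -0.156;-0.1814 -0.422 0.2984 -0.156;-0.1814 -0.422 0.2984 -0.156"

```text
time_s: 30.55
eef_pos: [535.9, 15.3, 103.7]
tcp_rot: [180.0, 0.3, -179.9]
force: [-0.5, 1.9, 0.9]
width: 42.8
grasp_force: 0.0
```

Run:
```python
from h import *
mv((534,13.5,20.3),180)
```

```text
move [ 0.0045 -0.0036  0.1669] turn deg 0.09 0.002
```

>>> apply_moves:
  series: "0 0 0.05 0;0 0 0.1 0;0 0 0.14 0;0 0 0.156 0;0 0 0.156 0;0 0 0.156 0"

```text
time_s: 31.3
eef_pos: [535.4, 14.8, 24.3]
tcp_rot: [180.0, 0.1, -179.9]
force: [0.1, 0.7, -0.0]
width: 42.6
grasp_force: 0.0
```

Run:
```python
from h import *
mv((534,13.5,20.3),180); print(robot.observe()['eef_pos'],robot.observe()['force'])
```

```text
move [ 0.0029 -0.0027  0.0081] turn deg 0.05 0.0012
[535.43040464  14.8362932   24.34595703] [ 0.10596982  0.71847829 -0.03044402]
```

>>> apply_moves:
  series: "0.0029 -0.0027 0.004 0;0.0029 -0.0027 0.007 0;0.0029 -0.0027 0.007 0;0.0029 -0.0027 0.007 0"

```text
time_s: 31.8
eef_pos: [533.2, 13.3, 19.5]
tcp_rot: [180.0, 0.0, -180.0]
force: [0.3, 1.0, 0.4]
width: 42.5
grasp_force: 0.0
```

>>> apply_moves:
  series: "0 0 0 0;0 0 0 0;0 0 0 0;0 0 0 0;0 0 0 0;0 0 0 0"
  claw: 0
  grip_force: 60

```text
time_s: 32.55
eef_pos: [533.3, 13.3, 19.7]
tcp_rot: [180.0, 0.0, -180.0]
force: [-1.2, -0.1, 4.2]
width: 17.9
grasp_force: 58.7
```

>>> apply_moves:
  series: "0 0 -0.02 0;0 0 -0.06 0;0 0 -0.12 0;0 0 -0.2 0;0 0 -0.25 0;0 0 -0.25 0;0 0 -0.25 0"

```text
time_s: 33.42
eef_pos: [532.3, 13.3, 142.7]
tcp_rot: [180.0, -0.2, -180.0]
force: [0.3, 0.5, -3.2]
width: 17.9
grasp_force: 58.8
```

Run:
```python
from h import *
import pickle
s=robot.observe(); print(s['force'],s['torque'],s['eef_pos'],s['tcp_rot'])
f=grab('wrist'); pickle.dump(f,open('w10.pkl','wb')); save(f,'w10.png')
hsv=cv2.cvtColor(f['color'],cv2.COLOR_RGB2HSV); m=cv2.inRange(hsv,(0,0,0),(180,90,130))
M=R.from_euler('xyz',s['tcp_rot'],degrees=True).as_matrix()
for z in(-5,5): print('tab end/ shoulder proj pred', z,[np.round(proj(f,s['eef_pos']+M@np.array([d,0,5.+z])),1).tolist() for d in (78,36.5,79,37.5)])
for r in range(20,300,6):
    q=np.where(m[r,270:350])[0]+270; print(r,len(q),q.min() if len(q) else '',q.max() if len(q) else '',end='; ')
mv((472.9,242.7,150),171.8)
```

```text
[ 0.30179282  0.54408802 -3.16967651] [-0.03218097  0.00954306  0.00219554] [532.25850349  13.3260773  142.66538085] [ 1.79990773e+02 -1.61022224e-01 -1.79965207e+02]
tab end/ shoulder proj pred -5 [[306.9, 91.2], [307.1, 227.6], [306.9, 87.6], [307.1, 224.6]]
tab end/ shoulder proj pred 5 [[307.0, 93.1], [307.1, 220.2], [307.0, 89.8], [307.1, 217.4]]
20 14 336 349; 26 14 336 349; 32 14 336 349; 38 14 336 349; 44 16 334 349; 50 0  ; 56 0  ; 62 0  ; 68 0  ; 74 0  ; 80 0  ; 86 0  ; 92 0  ; 98 35 291 325; 104 34 292 325; 110 34 292 325; 116 34 292 325; 122 34 292 325; 128 35 291 325; 134 33 292 324; 140 35 291 325; 146 34 291 324; 152 34 291 324; 158 34 292 325; 164 33 292 324; 170 33 292 324; 176 33 292 324; 182 33 292 324; 188 32 293 324; 194 32 293 324; 200 32 293 324; 206 31 293 323; 212 31 293 323; 218 31 293 323; 224 45 286 330; 230 59 280 338; 236 58 280 337; 242 58 280 337; 248 58 280 337; 254 58 280 337; 260 57 280 336; 266 57 280 336; 272 56 281 336; 278 56 281 336; 284 56 281 336; 290 80 270 349; 296 80 270 349; move [ 0.1182  0.4588 -0.0148] turn deg 8.24 0.183
```

Run:
```python
from h import *
mv((471.4,243.0,150),171.8)
```

```text
move [ 0.1212  0.4594 -0.0148] turn deg 8.24 0.183
```

>>> apply_moves:
  series: "0.02 0.05 -0.015 0.03;0.05 0.13 -0.015 0.08;0.08 0.23 -0.015 0.12;0.1 0.33 -0.015 0.183;0.12 0.41 -0.015 0.183;0.12 0.459 -0.015 0.183;0.12 0.459 -0.015 0.183;0.12 0.459 -0.015 0.183;0.12 0.459 -0.015 0.183;0.12 0.459 -0.015 0.183"

```text
time_s: 34.72
eef_pos: [473.1, 242.1, 151.9]
tcp_rot: [-180.0, -0.0, 171.7]
force: [-0.5, 0.4, -3.7]
width: 17.8
grasp_force: 59.1
```

Run:
```python
from h import *
mv((471.4,243.0,75),171.8); print(robot.observe()['eef_pos'])
```

```text
move [0.0036 0.0012 0.1537] turn deg -0.06 -0.0013
[473.10470171 242.1319285  151.87360824]
```

>>> apply_moves:
  series: "0.0036 0.0013 0.03 0;0.0036 0.0013 0.07 0;0.0036 0.0013 0.11 0;0.0036 0.0013 0.14 0;0.0036 0.0013 0.154 0;0.0036 0.0013 0.154 0;0.0036 0.0013 0.154 0"

```text
time_s: 35.6
eef_pos: [471.8, 243.9, 75.8]
tcp_rot: [180.0, 0.1, 171.8]
force: [0.3, 0.5, -3.0]
width: 17.8
grasp_force: 59.1
```

Run:
```python
from h import *
mv((471.4,243.0,60),171.8); s=robot.observe();print(s['eef_pos'],s['force'],s['torque'])
```

```text
move [ 0.0005 -0.0019  0.0315] turn deg -0.0 -0.0
[471.75048714 243.89135349  75.76601795] [ 0.34407928  0.46035492 -2.99806979] [ 0.00188736 -0.04876668 -0.03521374]
```

>>> apply_moves:
  series: "0.0005 -0.0016 0.006 0;0.0005 -0.0016 0.012 0;0.0005 -0.0016 0.018 0;0.0005 -0.0016 0.024 0;0.0005 -0.0016 0.028 0;0.0005 -0.0016 0.028 0;0.0005 -0.0016 0.028 0"

```text
time_s: 36.48
eef_pos: [470.9, 242.8, 61.1]
tcp_rot: [-180.0, 0.0, 171.8]
force: [-1.3, -1.2, -0.8]
width: 17.4
grasp_force: 59.3
```

Run:
```python
from h import *
s=robot.observe();print(s['eef_pos'],s['force'],s['torque'])
```

```text
[470.94482079 242.82518511  61.06704501] [-1.32427592 -1.23217999 -0.80415501] [-0.22144243  0.10405071 -0.07347168]
```

>>> apply_moves:
  series: "0 0 0.002 0;0 0 0.003 0;0 0 0.004 0;0 0 0.004 0;0 0 0.004 0"

```text
time_s: 37.1
eef_pos: [471.2, 242.8, 60.2]
tcp_rot: [-180.0, 0.0, 171.8]
force: [-6.3, -4.5, 8.3]
width: 17.5
grasp_force: 60.3
```

Run:
```python
from h import *
s=robot.observe();print(s['eef_pos'],s['force'],s['torque'])
```

```text
[471.15331857 242.75068143  60.2216389 ] [-6.30399128 -4.46139629  8.31368483] [-0.78286578  0.78741693 -0.05736658]
```

>>> apply_moves:
  series: "0 -0.001 0 0;0 -0.002 0 0;0.001 -0.0025 0 0;0.001 -0.0025 0 0"

```text
time_s: 37.6
eef_pos: [471.2, 242.0, 59.6]
tcp_rot: [179.9, 0.1, 171.8]
force: [2.9, -1.2, 3.6]
width: 17.8
grasp_force: 59.8
```

Run:
```python
from h import *
s=robot.observe();print(s['eef_pos'],s['force'],s['torque'])
```

```text
[471.16509331 241.9581274   59.59469829] [ 2.85445969 -1.16337375  3.56330205] [-0.24663499 -0.71236932  0.03978246]
```

>>> apply_moves:
  series: "-0.0005 -0.0007 0.001 0;-0.0005 -0.0007 0.001 0;-0.0005 -0.0007 0.001 0"

```text
time_s: 37.98
eef_pos: [471.2, 241.8, 59.5]
tcp_rot: [179.9, 0.1, 171.8]
force: [1.5, -0.7, 6.4]
width: 17.9
grasp_force: 60.1
```

>>> apply_moves:
  series: "0 0 0 0;0 0 0 0;0 0 0 0"
  claw: 0.215

```text
time_s: 38.35
eef_pos: [471.2, 241.9, 59.4]
tcp_rot: [179.9, 0.1, 171.8]
force: [1.7, -0.6, 6.3]
width: 18.7
grasp_force: 37.3
```

>>> apply_moves:
  series: "0 0 0 0;0 0 0 0;0 0 0 0"
  claw: 0.24

```text
time_s: 38.72
eef_pos: [470.0, 241.6, 58.0]
tcp_rot: [180.0, -0.1, 171.8]
force: [-0.5, 2.1, -0.1]
width: 20.7
grasp_force: 1.0
```

Run:
```python
from h import *
s=robot.observe();print(s['eef_pos'],s['force'],s['torque'],s['width'],s['grasp_force'])
f=grab('wrist'); save(f,'w11.png')
hsv=cv2.cvtColor(f['color'],cv2.COLOR_RGB2HSV); m=cv2.inRange(hsv,(0,0,0),(180,90,130))
for r in range(90,290,6):
    q=np.where(m[r,270:350])[0]+270; print(r,len(q),q.min() if len(q) else '',q.max() if len(q) else '',end='; ')
```

```text
[469.98215427 241.60377109  57.99024115] [-0.47637065  2.08227389 -0.11267975] [0.37985452 0.07387921 0.01889538] 20.69273256565688 0.971558578312397
90 80 270 349; 96 80 270 349; 102 80 270 349; 108 80 270 349; 114 80 270 349; 120 80 270 349; 126 80 270 349; 132 80 270 349; 138 80 270 349; 144 80 270 349; 150 80 270 349; 156 80 270 349; 162 79 271 349; 168 73 277 349; 174 72 278 349; 180 79 271 349; 186 78 272 349; 192 80 270 349; 198 80 270 349; 204 80 270 349; 210 80 270 349; 216 80 270 349; 222 80 270 349; 228 80 270 349; 234 80 270 349; 240 80 270 349; 246 80 270 349; 252 80 270 349; 258 80 270 349; 264 80 270 349; 270 80 270 349; 276 80 270 349; 282 80 270 349; 288 80 270 349;
```

>>> apply_moves:
  series: "0 0 0 0;0 0 0 0;0 0 0 0;0 0 -0.03 0;0 0 -0.08 0;0 0 -0.16 0;0 0 -0.24 0;0 0 -0.32 0;0 0 -0.38 0;0 0 -0.38 0;0 0 -0.38 0"
  claw: 0.4

```text
time_s: 40.15
eef_pos: [470.1, 241.2, 247.8]
tcp_rot: [-180.0, -0.0, 171.8]
force: [0.3, 0.4, 0.4]
width: 33.8
grasp_force: 0.0
```

Run:
```python
from h import *
import pickle
s=robot.observe();print(s['eef_pos'],s['force'],s['tcp_rot'])
f=grab('wrist'); save(f,'w12.png'); pickle.dump(f,open('w12.pkl','wb'))
u=np.array([np.cos(np.radians(-8.2)),np.sin(np.radians(-8.2))]); c=np.array([480.8,241.6])
for n,d,z in[('tab end',-87,55),('shoulder',-45,55),('shank',0,65),('tip',45,65)]: print(n,np.round(proj(f,[*(c+d*u),z]),1))
g=cv2.cvtColor(f['color'],cv2.COLOR_RGB2GRAY)
for r in range(60,360,8): print(r,' '.join(f'{v:3d}' for v in g[r,264:356:4]))
```

```text
[470.13248773 241.24629134 247.8179822 ] [0.32598107 0.42168613 0.39348317] [-1.79974902e+02 -4.77412974e-02  1.71803071e+02]
tab end [310.1 109.6]
shoulder [310.1 166.5]
shank [310.1 226.1]
tip [310.  279.9]
60 118 116 116 115 116 115 117 117 114 113 120 119 113  74  74  75  77  78  77  75  77  78  75
68 117 117 112 113 117 112 113 120 117 117 116 114 118 115  79  74  75  76  75  75  73  74  75
76 115 114 117 111 115 119 114 114 116 117 120 117 117 111 117  81  77  75  75  74  75  77  78
84 116 120 118 114 116 117 117 118 116 117 118 118 118 117 115 115  84  75  78  79  75  76  75
92 117 118 116 116 121 118 123 118 114 111  85 106 115 110  79 109  98  74  78  77  77  75  77
100 117 114 117 120 117 117 116 120 106  74  75  74  74  77  74  77  79  77  75  78  77  79  74
108 116 113 116 119 120 119 119 115  92  76  70  69  70  72  75  76  79  78  76  74  75  73  76
116 118 118 112 115 120 125 123 119 105  77  73  75  73  63  75  74  74  75  76  76  77  77  77
124 121 121 119 116 117 118 116 117 116  78  46  48  47  60  73  75  76  77  76  77  79  75  79
132 116 119 123 120 120 117 117 
[... 2051 characters left out ...]
 127 122 119 121 121 122 122
308 104 109 117 121 119 120 116 116 117 116 121 122 123 125 122 120 121 126 128 122 122 122 121
316 100 108 118 114 118 119 121 118 116 117 125 126 123 117 120 125 119 123 122 119 126 124 122
324  95 105 105 116 118 115 115 120 120 116 121 123 121 121 120 117 121 121 124 123 123 125 108
332  89 103 104 111 120 119 121 118 118 121 122 120 124 119 119 118 119 124 120 117 117 121 103
340  99 103 102 104 116 118 118 119 120 121 119 118 120 123 122 118 122 118 118 117 117 114 116
348 105 103 103 116 120 118 118 118 122 120 122 119 119 118 120 121 114 119 113 122 122 117 118
356 112 114 118 115 117 115 116 116 117 116 118 118 117 117 118 119 121 117 117 120 115 117 120
```

```bash
python3 -c "
from h import *
g=grab('side'); a=cv2.cvtColor(cv2.imread('pics/side0.png'),6).astype(int); b=cv2.cvtColor(g['color'],7).astype(int)
for n,(y0,y1,x0,x1) in dict(blue=(345,402,288,312),pink=(300,358,303,325),hinge=(340,392,385,418),hammer=(205,275,335,415),disc=(370,432,440,510),can=(115,182,265,296)).items(): print(n,np.abs(a-b)[y0:y1,x0:x1].mean())
print(robot.finish_job())"
```

```text
blue 2.8640350877192984
pink 3.1982758620689653
hinge 3.1363636363636362
hammer 3.77375
disc 2.558986175115207
can 3.2397688974482426
the job is handed in; nothing more can be done
None
```

The pin was twisted free with the hinge still seated, laid on the mat and let go, then regripped by its shank and set in the dark rack: shank centred to about 1 mm, head outside. The bystanders are unmoved; I handed the job in at about 40 s, and no verdict came back.

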